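# Portion walnuts through the dispenser and hold its slide open

### The job

Scoop up walnuts from the wooden trough with the aluminium scoop and tip at least three of them into the clear hopper of the dispenser while its slide is shut, then set the scoop down upright on the worktop or back in the trough. Then take the dispenser's black slide post, pull it out against its spring until its brass pointer stands at the red marks, so that at least three walnuts drop into the white pan below, and finish while still holding the post there: do not let go. Leave the spice jar, the ramekin and the pepper mill where they stand.

Things in the scene. Friction and masses are not known exactly. Their poses are not given: they have to be found in the camera images.
- scoop: aluminium scoop, about 110 g, with an upright green square post as handle; at the start it stands in the trough, mouth towards the trough's +x end. Origin: underside, below the post; x points out of the open mouth, z up. Floor plate 2 mm thick, 72 wide, from x = -12 to 107. Back wall 36 high (inside at x = 13), two side walls, 68 apart inside, 36 high, sloping down to the lip from x = 50 on
- scoop_grip (a point): point to grasp on the scoop's green post (20 x 20 mm, reaching 94 above the underside): on its axis, 72 above the underside; axes as the scoop
- scoop_lip (a point): middle of the scoop's front lip at its underside, 107 mm in front of (+x of) the scoop's origin; axes as the scoop
- trough: fixed pale wooden trough holding scoop and walnuts. Origin: centre of its underside; x along its length (300 mm, inside 290), y across (90, inside 80), floor 5 thick, walls 45 high. At its +x end a 45 degree ramp rises from x = 105 to the end wall. The scoop has 4 to spare each side; pushed along the floor to the ramp's foot it gathers the walnuts
- dispenser: fixed walnut dispenser. Origin: centre of its underside, below the hopper; its front, with the slide, faces its own -x. Under the hopper a white open pan, 130 x 130 mm outside, 42 high. Two guide bars along x at y = -62 and 62, top at 79, reach out to x = -225
- hopper_mouth (a point): centre of the clear hopper's open mouth, at rim height, 168 mm above the worktop; axes as the dispenser. Mouth 100 x 100 inside, green rim. Side walls (y = -52, 52) upright, 4 thick; front and back walls slope in to a throat 72 (x) by 100 (y), whose floor, 76 above the worktop, is the shut slide
- mark (a point): the mark: midway between the two red marks (each 14 mm long) on the guide bars, 79 mm above the worktop, 190 in front of (-x of) the dispenser's origin; axes as the dispenser
- slide (a joint): how far the spring slide is pulled out, m: 0 shut, 0.092 end stop, 0.072 = brass pointer at the middle of the red marks. It moves to the dispenser's -x. The spring pulls back with 3 N when shut and 10 N at the mark, and shuts the slide when let go. Nuts fall as the slide is drawn from under them
- slide_grip (a point): point to grasp on the slide's black post (18 x 18 mm, from 76 to 144 above the worktop): on its axis, 125 above the worktop, 118 in front of (-x of) the dispenser's origin when shut; axes as the dispenser. 60 mm free between it and the hopper's rim. A thin brass pointer bar crosses the slide at the post's foot
- walnut1: walnut, a brown ball 32 mm across, 16 g, rolls easily; origin at its centre
- walnut2: walnut, a brown ball 32 mm across, 16 g, rolls easily; origin at its centre
- walnut3: walnut, a brown ball 32 mm across, 16 g, rolls easily; origin at its centre
- walnut4: walnut, a brown ball 32 mm across, 16 g, rolls easily; origin at its centre
- spice_jar: bystander, leave alone: an amber glass spice jar with a green cap, 44 across, 85 high (mm); origin at the centre of its underside
- ramekin: bystander, leave alone: a small white ramekin, 68 across, 42 high (mm); origin at the centre of its underside
- pepper_mill: bystander, leave alone: a dark wooden pepper mill, 54 across, 155 high (mm); origin at the centre of its underside
There are look-alikes about, which are no part of the job. Leave any orange or pink look-alike of the scoop alone.

How it is judged:
By the outcome, as a careful person would: the job done as asked, in the order asked, and still so for the second after the job is handed in, while the arm keeps its last pose, push and grip.
It also fails if it takes over 67 s, if anything falls off the work surface, if the arm or the gripper's body presses on something with over 40 N, if the wrist force passes 120 N, or if a joint passes its speed limit or range.

### The arm

A 7-joint arm with a two-finger parallel gripper is mounted at the origin on the work surface. World frame = base frame: x ahead of the robot, y to its left, z up, the work surface at z = 0. Lengths are in m, angles in degrees, forces in N, time in s.
With the tool pointing down it reaches from about 0.4 to 0.85 m from the base axis. Payload 10.4 kg.
Tool frame: the origin (TCP) lies midway between the tips of the shut fingers; the grasp point (between the pads) lies tcp_to_grasp behind it (tcp_to_grasp is the distance from the TCP to the grasp point, in m); z points along the fingers, y is the line along which they close (so a half turn about z gives the same grasp; the last joint's range is limited). The gripper opens to 85 mm and grips with 20 to 120 N. Pads are 22 mm wide; open, the fingers measure 114 mm over their backs; the gripper's body (76 mm by 85 mm) begins 54 mm behind the grasp point. The pads swing forward as they close: fully open they stand 13 mm farther back than shut.
Start: joints at [65.684, 19.034, -3.707, 83.658, 1.238, 77.344, -5.071], TCP at [0.244, -0.575, 0.231] pointing down, gripper open.
Joint ranges: [-148.97, 148.97], [-28.65, 121.19], [-84.17, 76.75], [9.2, 138.47], [-72.65, 252.65], [3.7, 117.97], [-149.18, 149.18]. Speed limits (degrees/s): [127.2, 127.2, 159.86, 159.86, 180, 180, 180].

### API

Orientations are given as [roll, pitch, yaw] about the fixed x, y, z axes, in that order (R = Rz(yaw) Ry(pitch) Rx(roll)).
In Python, from rig import observe, grab_frame, camera_params, close_job, outline_of, spot_point, tcp_to_grasp gives the robot as it stands.
- The arm moves only by the tool servo_tool, never from a script. Its argument "commands" is a list of rows, each a list of 3 entries, a list of its own where there are three numbers: the shift along the world's x, y, z in m, then the turn about the world's z in rad, then the opening, from -1 (shut) to 1 (fully open). In form: [[[tx, ty, tz], turn, fingers], ...]. A call has 1 to 20 rows; each row shifts and turns the commanded pose from where the row before left it; what a row does not reach is not made up. A row lasts 1/12 s, in which the tool goes at most 41.7 mm and 7.16 degrees, less where a joint would pass 70% of its speed; a pose out of reach is approached as far as the arm can. A call is refused whole if a number of a shift passes 0.0417 or a number of a turn 0.125, either way. A call with a gripper value outside its range is refused whole. The fingers move at their own pace and stop on an object; "force" is the grip in N (left out, the last holds). Time passes only in rows, so rows that do not move let the fingers close. It gives the time, the measured TCP pose, the force, the opening and the grip force at its end, in the units of the state.
- observe(): the state, without advancing time (a new reading comes with each control period).
- grab_frame(name): name is "scene" or "side" or "wrist"; returns the picture (420x560x3 uint8, red, green, blue); there is no depth.
- camera_params(name): a dict with "fx", "fy", "cx", "cy" (pixels), "k1" (the pictures are not rectified: a ray, as slopes to the right and down, at radius r is drawn at 1 + k1 r^2 times it, then the intrinsics apply), "position" and "orientation" of the camera in the world. Camera axes: x right, y down, z forward; pixel columns grow to the right and rows downward; lengths in m; the calibration is good to about 2 mm. A picture is of the moment at which its call begins: read the wrist's pose just before it. camera_params takes no time and is no camera call; for the wrist camera it gives the pose at the moment of the call.
- close_job(): hands the job in; it is judged then, once.
Trained networks look in the newest picture that a camera, given by its name, has taken for a name from the list of things; names that differ only in an ending like _2 or _b are one class to them, and where a whole thing is asked for, a point or a joint stands for the part that bears it (a point fixed in the world has none). Each returns a list of dicts, best first, with "confidence" (0 to 1); they miss things now and then, are a little off and sometimes report something else, mostly with a low value. They report only what shows in the picture. A call takes as long as a camera call. They do not tell look-alikes from the thing itself.
- outline_of(camera, thing): "region" (420x560 bool, what is visible of it) and "position" ([column, row] in pixels, amid what is visible of it).
- spot_point(camera, thing): "position" ([column, row] in pixels: a listed point, or the origin of a listed thing).
The state is a dict: "t": time; "qpos": joint angles; "joint_velocities": joint speeds; "joint_torque": joint torques, N m; "tcp_pos": TCP position; "eef_rot": TCP orientation; "force": force on the tool from outside, world axes, zero at the start; "torque": the same for the moment, N m; "width": opening from 0.0 (shut) to 1.0 (fully open); "grasp_force": force on a finger pad.
Only numpy, scipy, OpenCV 4.12 (cv2) and the standard library are available. Lean on these libraries where they do the work, as an engineer would, in place of code of your own. Each camera call takes 0.05 s, during which the arm holds its last target. There are 200 camera calls.

## Working session

There is one attempt and no reset: what is moved stays moved. The work goes in short steps, Python scripts to look and compute and a tool call to move; the robot and the scene stay as the last step left them, time stands still between calls to the robot, and variables do not carry over. Pictures are saved under pics/ and viewed, at most 10 in all, crops included, and the job is handed in when it is done.

Besides the shell and the picture viewer there is one more tool, called after "Call:" as a command line: name --argument value ..., lists and objects as JSON in quotes. servo_tool: Moves the arm, as the interface text tells. Its arguments: {"type":"object","properties":{"commands":{"type":"array","items":{"type":"array"}},"force":{"type":"number"}},"required":["commands"]}

```bash
ls; mkdir -p pics; cat > h.py <<'E'
import numpy as np, cv2
from rig import *
from scipy.spatial.transform import Rotation as R
from scipy.optimize import least_squares
def P(c):
    p=dict(camera_params(c)); return p
def save(c,n):
    im=grab_frame(c); cv2.imwrite('pics/'+n+'.png',cv2.cvtColor(im,cv2.COLOR_RGB2BGR)); return im
def rot(p):
    o=np.array(p['orientation'],float)
    return o if o.shape==(3,3) else R.from_euler('xyz',o,degrees=True).as_matrix()
def ray(p,uv):
    d=np.array([(uv[0]-p['cx'])/p['fx'],(uv[1]-p['cy'])/p['fy']])
    s=d.copy()
    for _ in range(20): s=d/(1+p['k1']*(s@s))
    v=rot(p)@np.array([s[0],s[1],1]); return np.array(p['position']),v/np.linalg.norm(v)
def proj(p,X):
    c=rot(p).T@(np.array(X)-np.array(p['position'])); s=c[:2]/c[2]; s=s*(1+p['k1']*(s@s))
    return np.array([p['fx']*s[0]+p['cx'],p['fy']*s[1]+p['cy']])
def onz(p,uv,z):
    o,d=ray(p,uv); return o+d*(z-o[2])/d[2]
def tri(obs):
    A=np.zeros((3,3));b=np.zeros(3)
    for p,uv in obs:
        o,d=ray(p,uv);M=np.eye(3)-np.outer(d,d);A+=M;b+=M@o
    X=np.linalg.solve(A,b); return X,[np.linalg.norm(proj(p,X)-uv).round(1) for p,uv in obs]
E
python3 - <<'E'
from h import *
np.set_printoptions(precision=4,suppress=True)
print(observe(),tcp_to_grasp)
ims=[save(c,c+'0') for c in ('scene','side','wrist')]
for c in ('scene','side','wrist'): print(c,P(c))
for c in ('scene','side'):
  for t in ('scoop_grip','scoop_lip','scoop','trough','dispenser','hopper_mouth','mark','slide_grip','walnut1'):
    for r in spot_point(c,t)[:5]: print(c,t,np.round(r['position'],1),round(r['confidence'],2))
cv2.imwrite('pics/two.png',cv2.cvtColor(np.vstack([ims[0],ims[1]])[:, :],cv2.COLOR_RGB2BGR))
E
```

```text
pics
{'t': 0.0, 'qpos': array([65.6863, 19.0706, -3.7059, 83.7062,  1.2384, 77.3442, -5.0702]), 'joint_velocities': array([-0.009 , -0.052 ,  0.0716, -0.0279,  0.1758, -0.0409, -0.0358]), 'joint_torque': array([ -0.0011, -62.5451,   0.049 , -39.161 ,   0.0163,   0.0098,
         0.    ]), 'tcp_pos': array([ 0.2442, -0.5749,  0.2305]), 'eef_rot': array([-179.9191,    0.0051,   23.0195]), 'force': array([-0.5459, -0.1712,  0.6137]), 'torque': array([ 0.0021,  0.0028, -0.0439]), 'grasp_force': 0.0, 'width': 0.9979345714151631} 0.0187
scene {'fx': 405.6993041770148, 'fy': 405.6993041770148, 'cx': 278.5049793402566, 'cy': 205.26626144338186, 'k1': -0.005148360780042017, 'position': array([ 0.7135, -0.4049,  0.9142]), 'orientation': array([-148.2271,   -0.4594,   27.7188])}
side {'fx': 517.2882451983751, 'fy': 517.2882451983751, 'cx': 279.7617154413341, 'cy': 206.28766846040168, 'k1': -0.18924941926567002, 'position': array([-0.2306,  0.7267,  0.8402]), 'orientation': array([-125.1654,   -0.1617, -134.0065])}
wrist {'fx': 300.9408379075392, 'fy': 300.9408379075392, 'cx': 283.412199227418, 
[... 711 characters left out ...]
325.5 205.9] 0.45
scene walnut1 [345.4 210.8] 0.41
side scoop_grip [142.3 251.4] 0.78
side scoop_grip [249.5 266.9] 0.71
side scoop_grip [245.9 364.6] 0.71
side scoop_grip [328.6 178.2] 0.5
side scoop_lip [191.4 260.3] 0.81
side scoop_lip [217.1 314.4] 0.73
side scoop_lip [140.8 253.7] 0.43
side scoop [246.5 291.3] 0.82
side scoop [149.6 275.8] 0.61
side scoop [247.4 387.7] 0.59
side trough [194.5 260.7] 0.56
side trough [328.9 179. ] 0.31
side dispenser [295.7 197.6] 0.61
side hopper_mouth [296.6 148.6] 0.63
side mark [349.2 204.8] 0.62
side mark [329.2 178.3] 0.34
side walnut1 [220.5 241.8] 0.69
side walnut1 [206.5 245. ] 0.45
side walnut1 [224.5 246.4] 0.45
side walnut1 [204.5 254.6] 0.42
```

View pics/scene0.png

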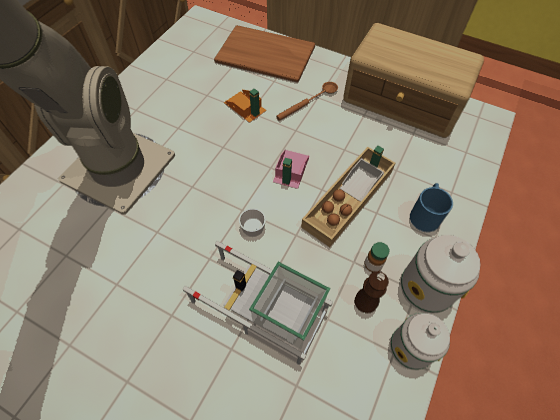

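View pics/side0.png

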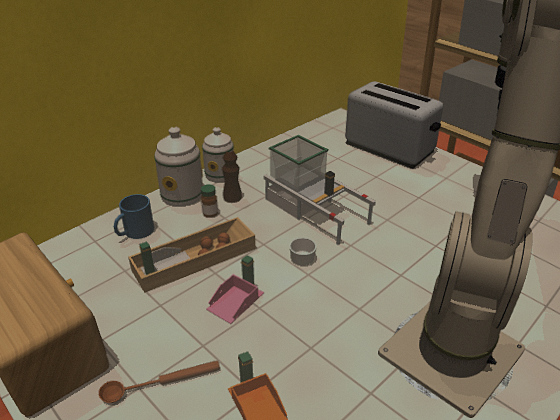

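The scene view shows the green-posted aluminium scoop at (377,155) in the trough. The walnuts are near (337,208), the dispenser is at (290,300) and its post is at (239,280). The pink scoop (288,170) and the orange one (250,105) are decoys, and the ramekin is at (252,222). The side view agrees: scoop post (146,255), nuts (215,243), slide post (329,182).

```bash
python3 - <<'E'
from h import *
np.set_printoptions(precision=4,suppress=True)
s,d=P('scene'),P('side')
def q(c,t,near,r=14):
    return [x['position'] for x in spot_point(c,t) if np.hypot(*(np.array(x['position'])-near))<r][:1]
grab_frame('scene');grab_frame('side')
for t,a,b in [('scoop_grip',(376,155),(143,252)),('scoop_lip',(352,197),(191,260)),('scoop',(372,170),(148,276)),('hopper_mouth',(291,300),(297,149)),('dispenser',(290,322),(296,198)),('slide_grip',(236,276),(329,182)),('slide',(236,276),(329,182)),('trough',(347,199),(194,261)),('mark',(205,275),(349,205)),('spice_jar',(377,262),(209,208)),('pepper_mill',(365,300),(231,195)),('ramekin',(252,230),(303,260))]:
    A=q('scene',t,a);B=q('side',t,b)
    if A and B: print(t,*tri([(s,A[0]),(d,B[0])]))
    else: print(t,A,B)
for t in ['slide_grip']:
    print([ (np.round(x['position']),x['confidence']) for x in outline_of('side',t)], [ (np.round(x['position']),x['confidence']) for x in outline_of('scene',t)])
for uv in [(337,195),(333,215),(325.5,206),(345,211)]: print('nut',onz(s,uv,.021))
# trough corner rough, dispenser red marks by colour
for c,p in (('scene',s),('side',d)):
    im=grab_frame(c); h=cv2.cvtColor(im,cv2.COLOR_RGB2HSV)
    m=(((h[...,0]<6)|(h[...,0]>174))&(h[...,1]>180)&(h[...,2]>120)).astype(np.uint8)
    n,_,st,ce=cv2.connectedComponentsWithStats(m)
    print(c,[(st[i,4],ce[i].round(1),onz(p,ce[i],.079)) for i in range(1,n) if 4<st[i,4]<100][:12])
E
```

```text
scoop_grip [0.6327 0.3276 0.0765] [np.float64(2.3), np.float64(2.6)]
scoop_lip [0.6178 0.2112 0.0021] [np.float64(0.2), np.float64(0.2)]
scoop [ 0.6301  0.3289 -0.0002] [np.float64(1.2), np.float64(1.4)]
hopper_mouth [ 0.6182 -0.1687  0.163 ] [np.float64(1.4), np.float64(1.0)]
dispenser [ 0.6189 -0.1617  0.0031] [np.float64(1.8), np.float64(1.4)]
slide_grip [ 0.495  -0.1573  0.1176] [np.float64(0.2), np.float64(0.1)]Traceback (most recent call last):
  File "<stdin>", line 8, in <module>
  File "<stdin>", line 5, in q
ValueError: it knows: dispenser, hopper_mouth, mark, pepper_mill, ramekin, scoop, scoop_grip, scoop_lip, slide_grip, spice_jar, trough, walnut
```

```bash
python3 - <<'E'
from h import *
np.set_printoptions(precision=4,suppress=True)
s,d=P('scene'),P('side')
S=grab_frame('scene');D=grab_frame('side')
def q(c,t,near,r=14):
    return [x['position'] for x in spot_point(c,t) if np.hypot(*(np.array(x['position'])-near))<r][:1]
for t,a,b in [('trough',(347,199),(194,261)),('spice_jar',(377,262),(209,208)),('pepper_mill',(365,300),(231,195)),('ramekin',(252,230),(303,260))]:
    A=q('scene',t,a);B=q('side',t,b)
    if A and B: print(t,*tri([(s,A[0]),(d,B[0])]))
    else: print(t,A,B)
for uv in [(337,195),(333,215),(325.5,206),(345,211)]: print('nut',onz(s,uv,.021))
for c,p,im in (('scene',s,S),('side',d,D)):
    h=cv2.cvtColor(im,cv2.COLOR_RGB2HSV)
    m=(((h[...,0]<6)|(h[...,0]>174))&(h[...,1]>180)&(h[...,2]>120)).astype(np.uint8)
    n,_,st,ce=cv2.connectedComponentsWithStats(m)
    print(c,[(st[i,4],ce[i].round(1),onz(p,ce[i],.079)) for i in range(1,n) if 4<st[i,4]<100 and 170<ce[i][0]<390 and ce[i][1]>170][:12])
def crop(im,x,y,w,h,k): return cv2.resize(im[y:y+h,x:x+w],(w*k,h*k),interpolation=cv2.INTER_CUBIC)
A=crop(S,175,225,160,145,3);B=crop(S,295,140,110,109,4);B=B[:435]
cv2.imwrite('pics/c1.png',cv2.cvtColor(cv2.resize(np.hstack([A,B[:435,:]]),(800,377)),cv2.COLOR_RGB2BGR))
print(A.shape,B.shape)
E
```

```text
trough [0.6136 0.2003 0.0012] [np.float64(0.8), np.float64(0.8)]
spice_jar [0.7394 0.0586 0.0017] [np.float64(3.7), np.float64(3.2)]
pepper_mill [ 0.7548 -0.0422 -0.0035] [np.float64(0.5), np.float64(0.4)]
ramekin [0.4283 0.0105 0.0057] [np.float64(0.6), np.float64(0.6)]
nut [0.5839 0.1888 0.021 ]
nut [0.5991 0.1277 0.021 ]
nut [0.5711 0.1434 0.021 ]
nut [0.6216 0.1532 0.021 ]
scene [(np.int32(22), array([227.8, 248.4]), array([ 0.4308, -0.0998,  0.079 ])), (np.int32(26), array([196. , 294.5]), array([ 0.4277, -0.224 ,  0.079 ]))]
side [(np.int32(7), array([364.1, 195.4]), array([ 0.4263, -0.2216,  0.079 ])), (np.int32(7), array([332.3, 213.9]), array([ 0.4302, -0.0977,  0.079 ]))]
(435, 480, 3) (435, 440, 3)
```

View pics/c1.png

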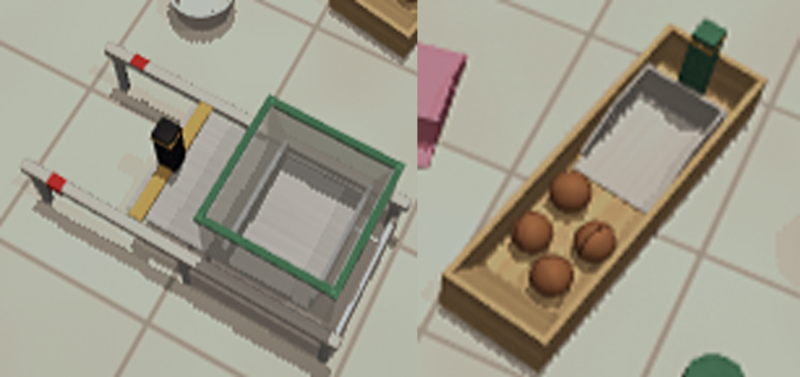

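The left crop shows the hopper's green rim, the shut slide, the black post at (167,145) and the two red marks at (140,62) and (56,183). The right crop shows the scoop in the trough, its post at (702,55), and four nuts between its lip and the ramp.

```bash
python3 - <<'E'
from h import *
np.set_printoptions(precision=4,suppress=True)
s=P('scene')
f=lambda u,v:((u-417.4)/3.478+295-.4,v/3.478+140-.4)
C=[onz(s,f(*c),.045) for c in [(668,27),(765,82),(443,275),(545,343)]]
for c in C: print(c)
print('mid',np.mean(C,0)); a=(C[2]+C[3]-C[0]-C[1]); print('heading',np.degrees(np.arctan2(a[1],a[0])),np.linalg.norm(a)/2)
print('posttop',onz(s,f(709,28),.099), 'nuts',[onz(s,f(*c),.021) for c in [(570,190),(532,232),(595,241),(551,274)]])
print('pinkscoop',onz(s,(290,168),.02)); o=observe();print(o['t'])
E
```

```text
[0.5972 0.3568 0.045 ]
[0.684  0.3406 0.045 ]
[0.5386 0.0677 0.045 ]
[0.6246 0.0521 0.045 ]
mid [0.6111 0.2043 0.045 ]
heading -101.5433083444737 0.2948102457233268
posttop [0.6319 0.3231 0.099 ] nuts [array([0.5863, 0.1928, 0.021 ]), array([0.5761, 0.145 , 0.021 ]), array([0.6207, 0.1598, 0.021 ]), array([0.6032, 0.1186, 0.021 ])]
pinkscoop [0.4341 0.2103 0.02  ]
2.25
```

Call:
servo_tool --commands '[[[0.016, 0.037, 0], 0.04, 1], [[0.016, 0.037, 0], 0.04, 1], [[0.016, 0.037, 0], 0.04, 1], [[0.016, 0.037, 0], 0.04, 1], [[0.016, 0.037, 0], 0.04, 1], [[0.016, 0.037, 0], 0.04, 1], [[0.016, 0.037, 0], 0.04, 1], [[0.016, 0.037, 0], 0.04, 1], [[0.016, 0.037, 0], 0.04, 1], [[0.016, 0.037, 0], 0.04, 1], [[0.016, 0.037, 0], 0.04, 1], [[0.016, 0.037, 0], 0.04, 1], [[0.016, 0.037, 0], 0.04, 1], [[0.016, 0.037, 0], 0.04, 1], [[0.016, 0.037, 0], 0.04, 1], [[0.016, 0.037, 0], 0.04, 1], [[0.016, 0.037, 0], 0.04, 1], [[0.016, 0.037, 0], 0.04, 1], [[0.016, 0.037, 0], 0.04, 1], [[0, 0, 0], 0, 1]]'

```text
t: 3.92
tcp_pos: [0.5487, 0.1362, 0.2311]
eef_rot: [-179.9, -0.3, 67.2]
force: [-0.4, 0.7, -0.1]
width: 0.997
grasp_force: 0.0
```

```bash
python3 - <<'E'
from h import *
np.set_printoptions(precision=4,suppress=True)
o=observe();print(o['t'],o['tcp_pos'],o['eef_rot'],o['qpos'])
w=P('wrist');im=save('wrist','w1');s=P('scene')
for t in ('scoop_grip','scoop_lip','slide_grip'):
  for r in spot_point('wrist',t)[:2]: print(t,r['position'],r['confidence'],onz(w,r['position'],.077),onz(w,r['position'],.007))
E
```

```text
3.9167 [0.5487 0.1362 0.2311] [-179.8828   -0.2526   67.1991] [ 17.9991  16.3094 -43.4035  91.2278  11.1615  76.9074 -49.5706]
scoop_grip [174.1, 198.0] 0.63 [0.4451 0.1782 0.077 ] [0.4127 0.1702 0.007 ]
scoop_grip [310.5, 105.6] 0.25 [0.6069 0.2074 0.077 ] [0.6127 0.2062 0.007 ]
scoop_lip [137.4, 112.9] 0.92 [0.4536 0.2657 0.077 ] [0.4233 0.2784 0.007 ]
scoop_lip [307.7, 97.2] 0.69 [0.6072 0.2153 0.077 ] [0.6131 0.216  0.007 ]
```

Call:
servo_tool --commands '[[[0.0145, 0.031, 0], 0.033, 1], [[0.0145, 0.031, 0], 0.033, 1], [[0.0145, 0.031, 0], 0.033, 1], [[0.0145, 0.031, 0], 0.033, 1], [[0.0145, 0.031, 0], 0.033, 1], [[0.0145, 0.031, 0], 0.033, 1], [[0, 0, 0], 0, 1]]'

```text
t: 4.7
tcp_pos: [0.6351, 0.3183, 0.2296]
eef_rot: [-179.8, -0.1, 78.2]
force: [-0.4, 1.2, 0.5]
width: 0.998
grasp_force: 0.0
```

```bash
python3 - <<'E'
from h import *
np.set_printoptions(precision=4,suppress=True)
o=observe();print(o['t'],o['tcp_pos'],o['eef_rot'],o['qpos'])
w=P('wrist');im=save('wrist','w2')
for t in ('scoop_grip','scoop_lip'):
  for r in spot_point('wrist',t)[:2]: print(t,r['position'],r['confidence'],onz(w,r['position'],.077),onz(w,r['position'],.007))
print(proj(w,[.6345,.3245,.099]),proj(w,[.6345,.3245,.077]))
E
```

```text
4.7 [0.6351 0.3183 0.2296] [-179.8428   -0.076    78.229 ] [ -4.3475  36.286  -43.1602  66.6418  23.7823  85.6271 -55.1432]
scoop_grip [280.9, 192.9] 0.62 [0.6339 0.3222 0.077 ] [0.6293 0.3039 0.007 ]
scoop_lip [134.9, 241.0] 0.93 [0.4679 0.3019 0.077 ] [0.4238 0.2788 0.007 ]
scoop_lip [284.0, 254.6] 0.6 [0.6229 0.2537 0.077 ] [0.6156 0.2191 0.007 ]
[280.7713 196.5654] [281.0106 190.6295]
```

View pics/w2.png

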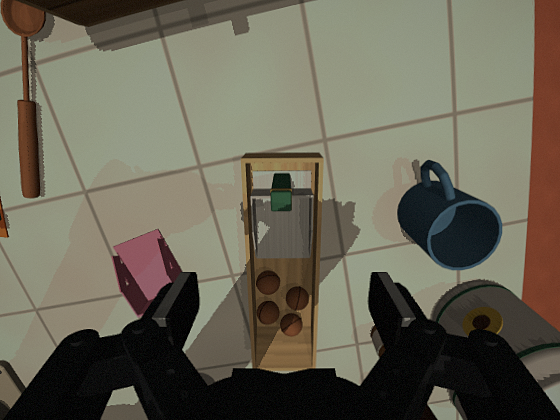

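The wrist view shows the gripper square to the trough, with the scoop's post at (282,192), the lip at (284,258) and four nuts at (268–297, 283–323). I'm going down to the post now.

Call:
servo_tool --commands '[[[0, 0.004, -0.034], 0, 1], [[0, 0, -0.034], 0, 1], [[0, 0, -0.034], 0, 1], [[0, 0, -0.034], 0, 1], [[0, 0, -0.034], 0, 1], [[0, 0, 0], 0, 1], [[0, 0, 0], 0, -1], [[0, 0, 0], 0, -1], [[0, 0, 0], 0, -1], [[0, 0, 0], 0, -1], [[0, 0, 0], 0, -1], [[0, 0, 0], 0, -1], [[0, 0, 0], 0, -1]]' --force 40

```text
t: 5.93
tcp_pos: [0.6361, 0.3183, 0.063]
eef_rot: [179.9, -0.1, 77.9]
force: [-0.4, 0.9, 7.2]
width: 0.226
grasp_force: 40.7
```

Call:
servo_tool --commands '[[[-0.002, -0.01, 0.001], 0, -1], [[-0.002, -0.01, 0], 0, -1], [[-0.002, -0.01, 0], 0, -1], [[-0.002, -0.01, 0], 0, -1], [[-0.002, -0.01, 0], 0, -1], [[-0.002, -0.01, 0], 0, -1], [[-0.002, -0.01, 0], 0, -1], [[-0.002, -0.01, 0], 0, -1], [[-0.002, -0.01, 0], 0, -1], [[-0.002, -0.01, 0], 0, -1], [[0, 0, 0], 0, -1]]'

```text
t: 6.85
tcp_pos: [0.6158, 0.2148, 0.063]
eef_rot: [179.9, 0.0, 77.8]
force: [-0.8, -2.4, 7.8]
width: 0.225
grasp_force: 40.9
```

```bash
python3 - <<'E'
from h import *
np.set_printoptions(precision=4,suppress=True)
o=observe();print(o['t'],o['tcp_pos'],o['force'],o['eef_rot'])
print((o['tcp_pos'][:2]-[.612,.2035])@[-.1994,-.98])
S=grab_frame('scene');W=grab_frame('wrist')
c=lambda im,x,y,w,h,k:cv2.resize(im[y:y+h,x:x+w],(w*k,h*k),interpolation=cv2.INTER_CUBIC)
cv2.imwrite('pics/p1.png',cv2.cvtColor(np.hstack([c(S,285,140,130,120,3),c(W,200,150,150,120,3)[:, :410]]),cv2.COLOR_RGB2BGR))
E
```

```text
6.85 [0.6158 0.2148 0.063 ] [-0.7913 -2.3575  7.805 ] [179.9424   0.045   77.7539]
-0.011792004637703668
```

View pics/p1.png

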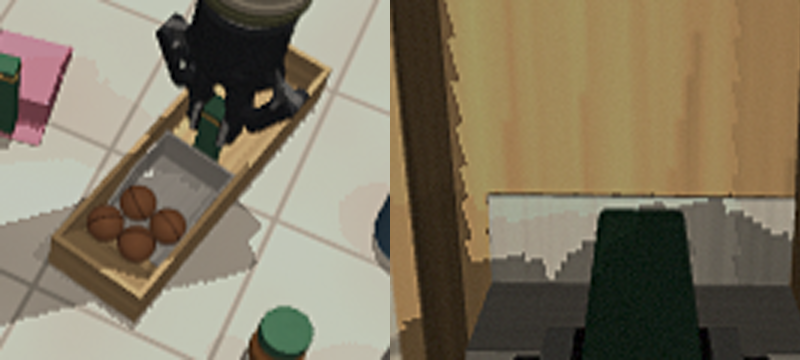

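The left crop shows three of the nuts inside the mouth and one at the lip, near (105,222), just before the ramp. The post is held firmly. I'll push on slowly and up the ramp with a light grip so the scoop pivots mouth-up.

Call:
servo_tool --commands '[[[-0.001, -0.005, 0], 0, -1], [[-0.001, -0.005, 0], 0, -1], [[-0.001, -0.003, 0], 0, -1], [[-0.001, -0.003, 0], 0, -1], [[-0.001, -0.003, 0], 0, -1], [[0, -0.003, 0], 0, -1], [[-0.001, -0.003, 0], 0, -1], [[0, 0, 0], 0, -1]]' --force 20

```text
t: 7.62
tcp_pos: [0.6108, 0.2009, 0.0668]
eef_rot: [179.7, -0.8, 78.2]
force: [2.7, 23.3, 16.3]
width: 0.229
grasp_force: 40.4
```

```bash
cat > look.py <<'E'
from h import *
import sys
np.set_printoptions(precision=4,suppress=True)
def look(n,sx,sy,x2,y2,c2='side'):
    o=observe();print(o['t'],o['tcp_pos'],o['force'],o['torque'],o['width'])
    S=grab_frame('scene');W=grab_frame(c2)
    c=lambda im,x,y,w,h,k:cv2.resize(im[y:y+h,x:x+w],(w*k,h*k),interpolation=cv2.INTER_CUBIC)
    cv2.imwrite('pics/'+n+'.png',cv2.cvtColor(np.hstack([c(S,sx,sy,130,120,3),c(W,x2,y2,130,120,3)]),cv2.COLOR_RGB2BGR))
E
python3 - <<'E'
from look import *
look('p2',285,140,125,180)
E
```

```text
7.6167 [0.6108 0.2009 0.0668] [ 2.727  23.2551 16.2567] [ 5.0527 -0.4389 -0.0516] 0.22920755985341038
```

View pics/p2.png

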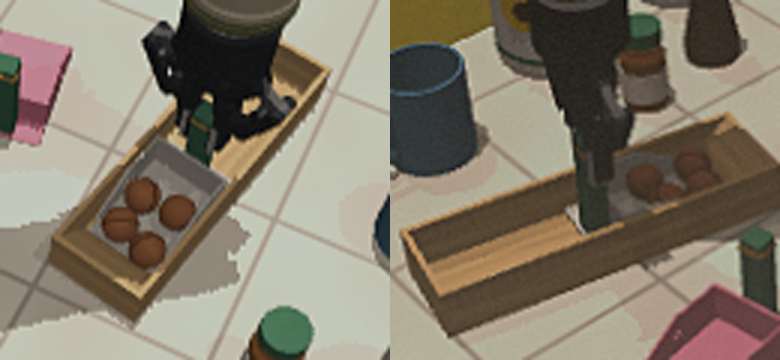

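All four nuts are in the scoop and the lip is against the ramp, pushing at about 23 N. I'll ease off, then regrip lower on the post with a light force so the ramp can tip the mouth up.

Call:
servo_tool --commands '[[[0.001, 0.005, 0], 0, -1], [[0.001, 0.005, 0], 0, -1], [[0, 0, 0], 0, -1], [[0, 0, 0], 0, -0.2], [[0, 0, 0], 0, -0.2], [[0, 0, 0], 0, -0.2], [[0, 0, 0], 0, -0.2]]' --force 20

```text
t: 8.3
tcp_pos: [0.6112, 0.2015, 0.0617]
eef_rot: [-180.0, 0.1, 77.8]
force: [0.0, -0.6, 0.7]
width: 0.401
grasp_force: 0.0
```

Call:
servo_tool --commands '[[[0, 0, -0.008], 0, -0.2], [[0, 0, -0.008], 0, -0.2], [[0, 0, 0], 0, -0.2], [[0, 0, 0], 0, -1], [[0, 0, 0], 0, -1], [[0, 0, 0], 0, -1], [[0, 0, 0], 0, -1]]' --force 20

```text
t: 8.88
tcp_pos: [0.6115, 0.2029, 0.0464]
eef_rot: [180.0, -0.0, 77.9]
force: [-0.4, 0.4, -1.8]
width: 0.228
grasp_force: 24.2
```

Call:
servo_tool --commands '[[[-0.001, -0.004, 0], 0, -1], [[-0.001, -0.004, 0], 0, -1], [[-0.001, -0.004, 0], 0, -1], [[0, -0.003, 0], 0, -1], [[-0.001, -0.003, 0], 0, -1], [[-0.001, -0.003, 0], 0, -1], [[0, 0, 0], 0, -1]]'

```text
t: 9.47
tcp_pos: [0.6086, 0.1912, 0.0515]
eef_rot: [179.6, -0.9, 78.2]
force: [2.5, 21.5, 14.8]
width: 0.234
grasp_force: 22.6
```

```bash
python3 - <<'E'
from look import *
look('p3',285,140,125,180)
E
```

```text
9.4667 [0.6086 0.1912 0.0515] [ 2.5411 21.4579 14.7984] [ 4.6926 -0.4416  0.0255] 0.23410514855813405
```

View pics/p3.png

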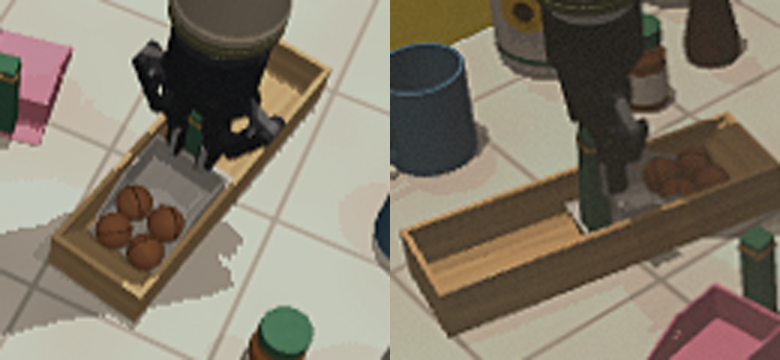

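The nuts are still in the scoop, and the post seems to lean back slightly. I'll measure the lip height with the networks to get the tilt.

```bash
cat >> look.py <<'E'
def pose(exp):
    for t,X in exp.items():
        ob=[]
        for c in ('scene','side'):
            p=P(c); e=proj(p,X)
            b=sorted([(np.hypot(*(np.array(r['position'])-e)),r) for r in spot_point(c,t)],key=lambda a:a[0])[:1]
            if b and b[0][0]<30: ob.append((p,b[0][1]['position']))
        if len(ob)==2: print(t,*tri(ob))
        else: print(t,'seen',len(ob))
E
python3 - <<'E'
from look import *
pose({'scoop_lip':[.588,.087,.02],'scoop_grip':[.609,.191,.08],'scoop':[.609,.191,.005]})
p=P('scene')
for th in (0,8,15):
  a=np.radians(th);u=np.array([-.1994,-.98,0]);piv=np.array([.6086,.1912,.0705])
  f=lambda x,z:piv+u*(x*np.cos(a)-(z-60e-3)*np.sin(a))+np.array([0,0,x*np.sin(a)+(z-60e-3)*np.cos(a)])
  print(th,f(.107,0),f(0,0),f(0,.072))
E
```

```text
scoop_lip seen 1
scoop_grip [0.6079 0.2038 0.085 ] [np.float64(2.3), np.float64(2.4)]
scoop [0.6129 0.2105 0.0025] [np.float64(0.7), np.float64(0.8)]
0 [0.5873 0.0863 0.0105] [0.6086 0.1912 0.0105] [0.6086 0.1912 0.0825]
8 [0.5858 0.0792 0.026 ] [0.6069 0.183  0.0111] [0.6089 0.1928 0.0824]
15 [0.5849 0.0747 0.0402] [0.6055 0.176  0.0125] [0.6092 0.1942 0.0821]
```

The scoop's origin sits about 12 mm behind the pads, so the lip is jammed at the ramp's foot and the post has slipped in the pads. I'll back off, release and re-centre. Then I'll tilt the mouth up by resting the lip on the trough's end wall instead.

Call:
servo_tool --commands '[[[0.001, 0.004, 0], 0, -1], [[0.001, 0.004, 0], 0, -1], [[0, 0.002, 0], 0, -1], [[0, 0, 0], 0, -0.2], [[0, 0, 0], 0, -0.2], [[0, 0, 0], 0, -0.2], [[0, 0, 0.02], 0, 0], [[0, 0, 0.04], 0, 1], [[0, 0, 0.04], 0, 1], [[0, 0, 0.04], 0, 1], [[0, 0.03, 0], 0, 1], [[0, 0.03, 0], 0, 1], [[0, 0, 0], 0, 1], [[0, 0, 0], 0, 1]]'

```text
t: 11.03
tcp_pos: [0.6076, 0.2532, 0.186]
eef_rot: [-180.0, 0.0, 78.1]
force: [0.1, -0.5, -0.6]
width: 1.003
grasp_force: 0.0
```

```bash
python3 - <<'E'
from look import *
o=observe();print(o['t'],o['tcp_pos'],o['eef_rot'])
w=P('wrist');im=grab_frame('wrist')
for t in ('scoop_grip','scoop_lip','scoop'):
  for r in spot_point('wrist',t)[:2]: print(t,r['position'],round(r['confidence'],2),onz(w,r['position'],.077),onz(w,r['position'],.005))
for r in outline_of('wrist','walnut1'): print('nut',np.round(r['position']),round(r['confidence'],2),onz(w,r['position'],.023))
h=cv2.cvtColor(im,cv2.COLOR_RGB2HSV);m=cv2.inRange(h,(60,80,20),(95,255,200))
n,_,st,ce=cv2.connectedComponentsWithStats(m)
for i in range(1,n):
    if st[i,4]>60: print(st[i],ce[i].round(1))
cv2.imwrite('pics/w3.png',cv2.cvtColor(im,cv2.COLOR_RGB2BGR))
for y in (.195,.20,.205,.21): print(y,[proj(w,[.611,y+d,.099]).round() for d in(-.01,.01)])
E
```

```text
11.0333 [0.6076 0.2532 0.186 ] [-179.9508    0.0005   78.057 ]
scoop_grip [300.6, 252.0] 0.96 [0.6155 0.2095 0.077 ] [0.6125 0.1736 0.005 ]
scoop_grip [139.3, 308.3] 0.73 [0.4448 0.1807 0.077 ] [0.3929 0.1366 0.005 ]
scoop_lip [120.1, 199.9] 0.86 [0.4696 0.2917 0.077 ] [0.4247 0.2794 0.005 ]
scoop_lip [290.5, 301.2] 0.67 [0.5957 0.1587 0.077 ] [0.587  0.1083 0.005 ]
scoop [293.6, 226.3] 0.76 [0.6142 0.2358 0.077 ] [0.6108 0.2075 0.005 ]
scoop [164.2, 273.9] 0.75 [0.4834 0.2133 0.077 ] [0.4425 0.1785 0.005 ]
nut [284. 286.] 0.88 [0.5861 0.1434 0.023 ]
nut [280. 312.] 0.86 [0.574  0.1078 0.023 ]
nut [310. 288.] 0.74 [0.6154 0.1346 0.023 ]
nut [311. 312.] 0.69 [0.6101 0.0998 0.023 ]
nut [296. 249.] 0.55 [0.6091 0.1871 0.023 ]
[288 221  22  29 474] [297.7 236.3]
[477 252  71  38 221] [504.9 265.5]
[289 254  22  22 472] [299.5 264.7]
[127 277  46  36 504] [148.  293.5]
[117 310  24  18 219] [127.7 317.9]
[543 349  17  38  95] [552.3 364.9]
0.195 [array([302., 289.]), array([298., 269.])]
0.2 [array([301., 284.]), array([297., 264.])]
0.205 [array([300., 279.]), array([296., 259.])]
0.21 [array([299., 274.]), array([294., 254.])]
```

View pics/w3.png

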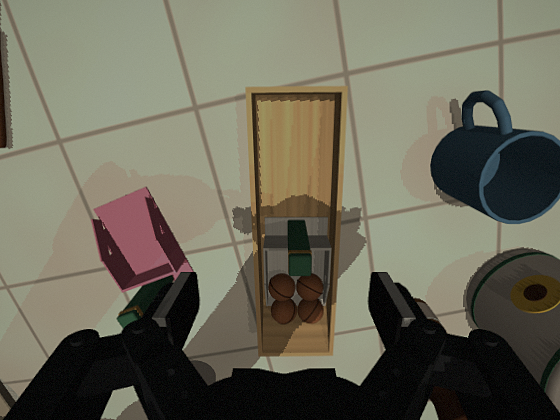

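The wrist view shows the post top centred at (300,265), which puts the post at (0.6145, 0.2095) with the scoop flat. The nuts are in two rows at rows 286 and 312, the front pair right over the lip against the ramp. The plan is to grip lightly and lift at 45° along the ramp, which keeps the nuts in. Then I'll move back and down so the lip, resting on the ramp, swings up.

Call:
servo_tool --commands '[[[0.007, -0.03, 0], 0, 1], [[0, -0.014, -0.02], 0, 1], [[0, 0, -0.035], 0, 1], [[0, 0, -0.035], 0, 1], [[0, 0, -0.035], 0, 1], [[0, 0, -0.005], 0, 1], [[0, 0, 0], 0, 1]]'

```text
t: 11.87
tcp_pos: [0.6143, 0.2064, 0.0545]
eef_rot: [-179.8, 0.1, 77.9]
force: [0.4, -0.4, 0.2]
width: 1.0
grasp_force: 0.0
```

Call:
servo_tool --commands '[[[0, 0.003, 0], 0, -1], [[0, 0, 0], 0, -1], [[0, 0, 0], 0, -1], [[0, 0, 0], 0, -1], [[0, 0, 0], 0, -1], [[0, 0, 0], 0, -1]]' --force 25

```text
t: 12.37
tcp_pos: [0.6156, 0.2109, 0.0572]
eef_rot: [180.0, -0.0, 77.9]
force: [-1.2, -0.3, 5.0]
width: 0.231
grasp_force: 29.8
```

Call:
servo_tool --commands '[[[0, 0, 0.004], 0, -1], [[-0.001, -0.005, 0.005], 0, -1], [[-0.001, -0.005, 0.005], 0, -1], [[-0.001, -0.005, 0.005], 0, -1], [[-0.001, -0.005, 0.005], 0, -1], [[-0.001, -0.005, 0.005], 0, -1], [[-0.001, -0.005, 0.005], 0, -1], [[0, 0, 0], 0, -1]]'

```text
t: 13.03
tcp_pos: [0.6095, 0.1795, 0.0914]
eef_rot: [180.0, 0.0, 77.8]
force: [-1.6, -0.3, -1.9]
width: 0.23
grasp_force: 29.3
```

```bash
cat >> look.py <<'E'
def nuts(c,z,lo=.3):
    p=P(c);im=grab_frame(c)
    for r in outline_of(c,'walnut1'):
        if r['confidence']>lo: print('nut',c,np.round(r['position']),round(r['confidence'],2),int(r['region'].sum()),onz(p,r['position'],z))
E
python3 - <<'E'
from look import *
o=observe();print(o['tcp_pos'],o['force'])
nuts('scene',.053);nuts('side',.053)
pose({'scoop_lip':[.587,.075,.035],'scoop_grip':[.609,.18,.107],'scoop':[.609,.18,.035]})
E
```

```text
[0.6095 0.1795 0.0914] [-1.612  -0.2944 -1.8677]
nut scene [314. 216.] 0.71 111 [0.5638 0.0841 0.053 ]
nut scene [334. 214.] 0.58 144 [0.6041 0.1127 0.053 ]
nut scene [325. 207.] 0.45 126 [0.5765 0.1199 0.053 ]
nut side [242. 225.] 0.56 118 [0.5796 0.0736 0.053 ]
nut side [232. 229.] 0.55 62 [0.583  0.1045 0.053 ]
nut side [225. 227.] 0.49 95 [0.602  0.1108 0.053 ]
nut side [234. 222.] 0.41 65 [0.6036 0.0811 0.053 ]
scoop_lip [0.5893 0.0704 0.035 ] [np.float64(0.7), np.float64(0.7)]
scoop_grip [0.617  0.1796 0.1016] [np.float64(0.6), np.float64(0.6)]
scoop [0.6037 0.1858 0.0334] [np.float64(1.1), np.float64(1.1)]
```

The scoop has been lifted level with all four nuts, and the lip is at z = 0.035 over the ramp. Now the back-and-down swing.

Call:
servo_tool --commands '[[[0, 0, -0.004], 0, -1], [[0, 0.002, -0.004], 0, -1], [[0.001, 0.002, -0.004], 0, -1], [[0, 0.002, -0.004], 0, -1], [[0.001, 0.002, -0.003], 0, -1], [[0, 0.002, -0.003], 0, -1], [[0.001, 0.002, -0.003], 0, -1], [[0, 0, 0], 0, -1]]'

```text
t: 14.2
tcp_pos: [0.6122, 0.1932, 0.0645]
eef_rot: [-180.0, 0.0, 77.9]
force: [-0.3, 2.5, 1.1]
width: 0.234
grasp_force: 29.6
```

```bash
python3 - <<'E'
from look import *
o=observe();print(o['tcp_pos'],o['force'])
nuts('scene',.043);nuts('side',.043)
pose({'scoop_lip':[.587,.075,.035],'scoop_grip':[.611,.193,.085],'scoop':[.609,.18,.015]})
E
```

```text
[0.6122 0.1932 0.0645] [-0.2975  2.5252  1.0627]
nut scene [337. 214.] 0.5 105 [0.6099 0.1224 0.043 ]
nut scene [336. 202.] 0.41 115 [0.5934 0.1517 0.043 ]
nut side [222. 231.] 0.56 73 [0.6059 0.1175 0.043 ]
nut side [210. 236.] 0.47 65 [0.6106 0.1518 0.043 ]
nut side [218. 233.] 0.46 82 [0.6067 0.1313 0.043 ]
scoop_lip [0.5908 0.0802 0.0243] [np.float64(0.1), np.float64(0.1)]
scoop_grip [0.6157 0.1917 0.0771] [np.float64(2.8), np.float64(2.9)]
scoop [0.6051 0.1876 0.0139] [np.float64(1.3), np.float64(1.3)]
```

The nuts have rolled back, so the mouth is up. I'm tightening the grip, lifting straight up and turning to the hopper's axis.

Call:
servo_tool --commands '[[[0, 0, 0], 0, -1], [[0, 0, 0.01], 0, -1], [[0, 0, 0.025], 0, -1], [[0, 0, 0.03], 0, -1], [[0, 0, 0.03], 0, -1], [[0, 0, 0.03], 0, -1], [[0, 0, 0.03], 0, -1], [[0, 0, 0.025], 0, -1], [[0, 0, 0.01], 0, -1], [[0, -0.004, 0], 0.01, -1], [[0, -0.008, 0], 0.015, -1], [[0, -0.012, 0], 0.02, -1], [[0, -0.012, 0], 0.02, -1], [[0, -0.012, 0], 0.02, -1], [[0, -0.012, 0], 0.02, -1], [[0, -0.012, 0], 0.02, -1], [[0, -0.012, 0], 0.02, -1], [[0, -0.012, 0], 0.015, -1], [[0, -0.012, 0], 0.01, -1], [[0, -0.012, 0], 0, -1]]' --force 60

```text
t: 16.37
tcp_pos: [0.6118, 0.071, 0.2533]
eef_rot: [-179.9, 0.1, 87.7]
force: [0.8, 0.6, -2.0]
width: 0.228
grasp_force: 61.8
```

Call:
servo_tool --commands '[[[0.001, -0.012, 0], 0, -1], [[0.001, -0.012, 0], 0, -1], [[0.001, -0.012, 0], 0, -1], [[0.001, -0.012, 0], 0, -1], [[0.001, -0.012, 0], 0, -1], [[0.001, -0.012, 0], 0, -1], [[0.001, -0.012, 0], 0, -1], [[0.001, -0.012, 0], 0, -1], [[0, -0.012, 0], 0, -1], [[0, -0.009, 0], 0, -1], [[0, -0.006, 0], 0, -1], [[0, -0.004, 0], 0, -1], [[0, -0.002, 0], 0, -1], [[0, 0, 0], 0, -1]]'

```text
t: 17.53
tcp_pos: [0.6204, -0.0563, 0.2553]
eef_rot: [180.0, -0.0, 87.7]
force: [0.6, 0.6, -1.8]
width: 0.224
grasp_force: 61.8
```

```bash
python3 - <<'E'
from look import *
o=observe();print(o['t'],o['tcp_pos'],o['force'],o['eef_rot'])
x,y,z=o['tcp_pos']
nuts('scene',z-.03);nuts('side',z-.03)
pose({'scoop_lip':[x,y-.11,z-.04],'scoop_grip':[x,y,z+.019],'scoop':[x,y-.01,z-.055],'hopper_mouth':[.6187,-.166,.168]})
E
```

```text
17.5333 [ 0.6204 -0.0563  0.2553] [ 0.5593  0.6259 -1.8281] [179.9934  -0.0048  87.6547]
nut scene [292. 264.] 0.63 241 [ 0.6006 -0.1243  0.2253]
nut scene [308. 270.] 0.57 263 [ 0.6325 -0.1227  0.2253]
nut scene [316. 259.] 0.53 220 [ 0.6357 -0.096   0.2253]
nut side [292. 129.] 0.62 43 [ 0.627  -0.1473  0.2253]
nut side [281. 129.] 0.56 77 [ 0.647  -0.1289  0.2253]
scoop_lip [ 0.6204 -0.1756  0.2273] [np.float64(0.6), np.float64(0.4)]
scoop_grip [ 0.625  -0.0604  0.2727] [np.float64(1.9), np.float64(1.4)]
scoop [ 0.6196 -0.0648  0.2001] [np.float64(2.2), np.float64(1.7)]
hopper_mouth [ 0.6211 -0.1629  0.1598] [np.float64(1.5), np.float64(1.1)]
```

Tilt is about 14° mouth-up with the nuts aboard, and the lip is over the hopper. I'm placing the scoop's floor on the near rim.

Call:
servo_tool --commands '[[[0, -0.004, 0], 0, -1], [[0, -0.008, 0], 0, -1], [[0, -0.009, 0], 0, -1], [[0, -0.006, 0], 0, -1], [[0, -0.004, -0.005], 0, -1], [[0, 0, -0.01], 0, -1], [[0, 0, -0.008], 0, -1], [[0, 0, -0.005], 0, -1], [[0, 0, -0.003], 0, -1], [[0, 0, 0], 0, -1]]'

```text
t: 18.97
tcp_pos: [0.62, -0.0868, 0.2233]
eef_rot: [-179.9, -0.0, 87.7]
force: [0.5, 0.1, -0.8]
width: 0.229
grasp_force: 61.8
```

Call:
servo_tool --commands '[[[0, 0, -0.002], 0, -1], [[0, 0, -0.002], 0, -1], [[0, 0, 0], 0, -1]]'

```text
t: 19.22
tcp_pos: [0.6204, -0.0871, 0.2202]
eef_rot: [180.0, 0.0, 87.7]
force: [0.2, -0.8, -1.7]
width: 0.226
grasp_force: 61.8
```

Call:
servo_tool --commands '[[[0, 0, -0.002], 0, -1], [[0, 0, -0.002], 0, -1], [[0, 0, -0.001], 0, -1], [[0, 0, 0], 0, -1]]'

```text
t: 19.55
tcp_pos: [0.6203, -0.0873, 0.215]
eef_rot: [-180.0, -0.0, 87.6]
force: [0.1, -0.9, -1.9]
width: 0.225
grasp_force: 61.8
```

```bash
python3 - <<'E'
from look import *
x,y,z=observe()['tcp_pos']
look('h1',225,225,230,90)
pose({'scoop_lip':[x,y-.12,z-.03],'scoop':[x,y-.01,z-.055],'hopper_mouth':[.6187,-.166,.168]})
E
```

```text
19.55 [ 0.6203 -0.0873  0.215 ] [ 0.1109 -0.9446 -1.8527] [ 0.0265  0.0045 -0.0176] 0.22466829632661642
scoop_lip [ 0.6192 -0.2123  0.1851] [np.float64(1.6), np.float64(1.1)]
scoop [ 0.6188 -0.0974  0.1558] [np.float64(0.4), np.float64(0.3)]
hopper_mouth seen 1
```

View pics/h1.png

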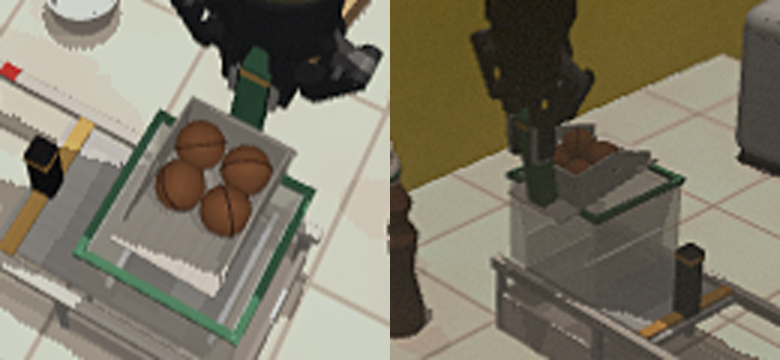

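The scene crop shows all four nuts in the rear of the scoop, over the green rim and aligned with it. In the side view the back of the scoop sits just outside the near rim, at rim level. I'll lower a little further until it touches.

Call:
servo_tool --commands '[[[0, 0, -0.002], 0, -1], [[0, 0, -0.002], 0, -1], [[0, 0, -0.002], 0, -1], [[0, 0, 0], 0, -1]]'

```text
t: 20.28
tcp_pos: [0.6211, -0.0865, 0.2129]
eef_rot: [179.8, 0.0, 87.7]
force: [-9.2, 1.9, 22.6]
width: 0.229
grasp_force: 65.0
```

Call:
servo_tool --commands '[[[0, 0, 0.003], 0, -1], [[0, 0, 0], 0, -0.3], [[0, 0, 0], 0, -0.3], [[0, -0.01, 0], 0, -0.3], [[0, -0.012, 0], 0, -0.3], [[0, -0.012, 0], 0, -0.3], [[0, -0.006, 0], 0, -0.3], [[0, 0, 0], 0, -0.3]]' --force 30

```text
t: 20.95
tcp_pos: [0.6202, -0.1306, 0.2119]
eef_rot: [-180.0, 0.0, 87.4]
force: [-0.1, -0.0, -0.9]
width: 0.347
grasp_force: 0.0
```

```bash
python3 - <<'E'
from look import *
x,y,z=observe()['tcp_pos']
look('h2',225,225,230,90)
pose({'scoop_lip':[x,y-.08,z-.08],'scoop':[x,y+.02,z-.055],'scoop_grip':[x,y,z+.02]})
nuts('scene',.1)
E
```

```text
20.95 [ 0.6202 -0.1306  0.2119] [-0.117  -0.0211 -0.9374] [ 0.0086 -0.0247  0.0101] 0.34697433235345726
scoop_lip seen 1
scoop [ 0.621  -0.1057  0.1665] [np.float64(1.3), np.float64(1.0)]
scoop_grip [ 0.6307 -0.1597  0.2152] [np.float64(4.0), np.float64(2.7)]
nut scene [280. 308.] 0.64 206 [ 0.6017 -0.1735  0.1   ]
nut scene [293. 316.] 0.61 233 [ 0.6339 -0.1751  0.1   ]
nut scene [274. 319.] 0.53 51 [ 0.6022 -0.1976  0.1   ]
nut scene [289. 324.] 0.45 65 [ 0.6332 -0.1932  0.1   ]
nut scene [370. 295.] 0.31 834 [ 0.7545 -0.0607  0.1   ]
```

View pics/h2.png

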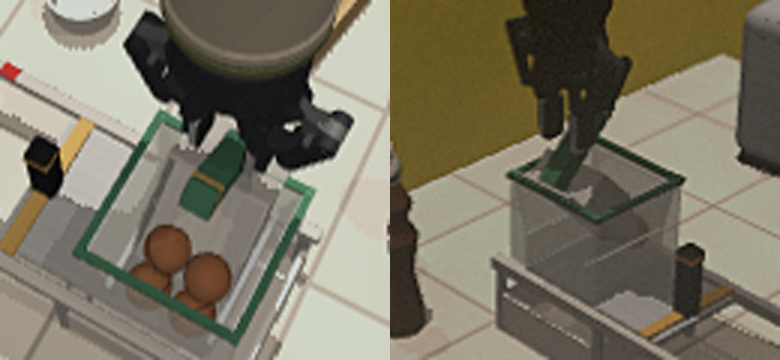

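All four nuts are in the hopper. The scoop leans mouth-down over the near rim, with its post tilted about 48° between the open fingers. I'll regrip it and draw it out along its own slope.

Call:
servo_tool --commands '[[[0, -0.01, -0.01], 0, -0.3], [[0, -0.009, -0.008], 0, -0.3], [[0, 0, 0], 0, -0.3], [[0, 0, 0], 0, -1], [[0, 0, 0], 0, -1], [[0, 0, 0], 0, -1], [[0, 0, 0], 0, -1], [[0, 0, 0], 0, -1]]' --force 50

```text
t: 22.12
tcp_pos: [0.62, -0.1466, 0.1943]
eef_rot: [-180.0, 0.0, 87.6]
force: [-3.3, -3.8, -2.1]
width: 0.221
grasp_force: 49.0
```

Call:
servo_tool --commands '[[[0, 0.004, 0.005], 0, -1], [[0, 0.006, 0.007], 0, -1], [[0, 0.007, 0.008], 0, -1], [[0, 0.008, 0.01], 0, -1], [[0, 0.008, 0.01], 0, -1], [[0, 0.008, 0.01], 0, -1], [[0, 0.008, 0.01], 0, -1], [[0, 0.008, 0.01], 0, -1], [[0, 0.008, 0.01], 0, -1], [[0, 0.008, 0.01], 0, -1], [[0, 0.008, 0.01], 0, -1], [[0, 0.005, 0.01], 0, -1], [[0, 0, 0], 0, -1]]'

```text
t: 23.2
tcp_pos: [0.6211, -0.0583, 0.3069]
eef_rot: [179.8, -0.0, 87.8]
force: [-0.1, 0.3, -0.2]
width: 0.226
grasp_force: 49.2
```

```bash
python3 - <<'E'
from look import *
o=observe();x,y,z=o['tcp_pos'];print(o['t'],o['force'],o['tcp_pos'])
grab_frame('side')
nuts('scene',.092);nuts('side',.092)
pose({'scoop_lip':[x,y-.04,z-.11],'scoop':[x,y+.05,z-.03],'scoop_grip':[x,y,z+.02]})
E
```

```text
23.2 [-0.0714  0.2838 -0.1544] [ 0.6211 -0.0583  0.3069]
nut scene [291. 291.] 0.74 170 [ 0.6041 -0.1275  0.092 ]
nut scene [302. 300.] 0.69 182 [ 0.6345 -0.1327  0.092 ]
nut scene [291. 322.] 0.6 68 [ 0.6338 -0.1849  0.092 ]
scoop_lip [ 0.624  -0.095   0.2025] [np.float64(0.2), np.float64(0.2)]
scoop [ 0.6198 -0.014   0.2752] [np.float64(0.9), np.float64(0.7)]
scoop_grip [ 0.6218 -0.0696  0.3314] [np.float64(4.4), np.float64(3.0)]
```

```bash
python3 - <<'E'
from look import *
d=P('side');s=P('scene')
for uv in [(350,140),(400,162),(440,130)]: print(onz(d,uv,0))
for X in ([.56,-.30,0],[.56,-.43,0],[.62,-.43,0],[.5,-.43,0]): print(proj(s,X),proj(d,X))
E
```

```text
[ 0.7445 -0.5581  0.    ]
[ 0.5347 -0.5606  0.    ]
[ 0.5682 -0.8686  0.    ]
[234.1301 365.5904] [342.658  189.1198]
[200.2637 426.9099] [369.4655 173.3948]
[226.1546 443.2257] [354.5953 166.2325]
[175.2814 411.1515] [384.9127 180.8676]
```

Call:
servo_tool --commands '[[[-0.006, -0.03, 0], 0, -1], [[-0.006, -0.03, 0], 0, -1], [[-0.006, -0.03, 0], 0, -1], [[-0.006, -0.03, 0], 0, -1], [[-0.006, -0.03, 0], 0, -1], [[-0.006, -0.03, 0], 0, -1], [[-0.006, -0.03, 0], 0, -1], [[-0.006, -0.03, 0], 0, -1], [[-0.006, -0.03, 0], 0, -1], [[-0.006, -0.034, 0], 0, -1], [[0, 0, -0.03], 0, -1], [[0, 0, -0.035], 0, -1], [[0, 0, -0.035], 0, -1], [[0, 0, -0.035], 0, -1], [[0, 0, -0.03], 0, -1], [[0, 0, -0.02], 0, -1], [[0, 0, 0], 0, -1]]'

```text
t: 25.17
tcp_pos: [0.5578, -0.3632, 0.1141]
eef_rot: [-179.6, -0.2, 87.7]
force: [-0.4, 0.3, -1.4]
width: 0.231
grasp_force: 49.1
```

Call:
servo_tool --commands '[[[0, 0, -0.007], 0, -1], [[0, 0, -0.006], 0, -1], [[0, 0.007, -0.003], 0, -1], [[0, 0.007, -0.003], 0, -1], [[0, 0.007, -0.003], 0, -1], [[0, 0.006, -0.004], 0, -1], [[0, 0.006, -0.004], 0, -1], [[0, 0.006, -0.005], 0, -1], [[0, 0.006, -0.005], 0, -1], [[0, 0.005, -0.005], 0, -1], [[0, 0.005, -0.006], 0, -1], [[0, 0.005, -0.006], 0, -1], [[0, 0, 0], 0, -1]]'

```text
t: 26.25
tcp_pos: [0.5642, -0.2992, 0.0656]
eef_rot: [179.7, -0.1, 88.0]
force: [0.8, 8.5, 17.6]
width: 0.225
grasp_force: 70.7
```

```bash
python3 - <<'E'
from look import *
x,y,z=observe()['tcp_pos']
grab_frame('scene');grab_frame('side')
pose({'scoop_lip':[x,y-.1,.0],'scoop':[x,y,.01],'scoop_grip':[x,y,.08]})
E
```

```text
scoop_lip seen 1
scoop [ 0.5654 -0.2749  0.03  ] [np.float64(0.7), np.float64(0.5)]
scoop_grip [ 0.5708 -0.3039  0.1073] [np.float64(4.9), np.float64(3.2)]
```

Call:
servo_tool --commands '[[[0, 0.005, -0.005], 0, -1], [[0, 0.005, -0.005], 0, -1], [[0, 0.005, -0.005], 0, -1], [[0, 0.004, -0.005], 0, -1], [[0, 0.004, -0.004], 0, -1], [[0, 0, 0], 0, -1]]'

```text
t: 27.15
tcp_pos: [0.5621, -0.2804, 0.0398]
eef_rot: [179.8, 0.1, 87.8]
force: [1.5, 0.2, 5.7]
width: 0.226
grasp_force: 66.9
```

```bash
python3 - <<'E'
from look import *
x,y,z=observe()['tcp_pos']
grab_frame('scene');grab_frame('side')
pose({'scoop_lip':[x,y-.1,.0],'scoop':[x,y,.01],'scoop_grip':[x,y,.08]})
E
```

```text
scoop_lip [ 0.5631 -0.3748  0.0083] [np.float64(1.4), np.float64(0.9)]
scoop [ 0.5676 -0.2682 -0.0031] [np.float64(2.5), np.float64(1.8)]
scoop_grip [ 0.5664 -0.2724  0.0704] [np.float64(3.6), np.float64(2.5)]
```

Call:
servo_tool --commands '[[[0, 0, 0], 0, -0.4], [[0, 0, 0], 0, 0], [[0, 0, 0], 0, 0.5], [[0, 0, 0], 0, 0.5], [[0, 0, 0], 0, 0.5], [[0, 0, 0.03], 0, 0.5], [[0, 0, 0.04], 0, 0], [[0, 0, 0.04], 0, 0], [[0, 0, 0.04], 0, 0], [[0, 0, 0.04], 0, 0], [[0, 0, 0], 0, 0]]'

```text
t: 28.47
tcp_pos: [0.5635, -0.2818, 0.2371]
eef_rot: [179.4, 0.3, 87.6]
force: [0.7, 0.1, -0.1]
width: 0.5
grasp_force: 0.0
```

```bash
python3 - <<'E'
from look import *
o=observe();x,y,z=o['tcp_pos'];print(o['t'],x,y,z,o['force'],o['width'])
grab_frame('scene');grab_frame('side')
pose({'scoop_lip':[.563,-.378,.0],'scoop':[.565,-.272,.0],'scoop_grip':[.565,-.272,.072],'slide_grip':[.5,-.163,.125],'ramekin':[.428,.01,0],'spice_jar':[.739,.059,0],'pepper_mill':[.755,-.042,0]})
nuts('scene',.092)
E
```

```text
28.4667 0.5634611849555861 -0.2817905617108357 0.23710818364950065 [ 0.7315  0.125  -0.1447] 0.49962332568455714
scoop_lip [ 0.569  -0.384  -0.0008] [np.float64(1.4), np.float64(0.9)]
scoop [ 0.5618 -0.2647 -0.021 ] [np.float64(2.4), np.float64(1.8)]
scoop_grip [ 0.5701 -0.2701  0.06  ] [np.float64(1.9), np.float64(1.4)]
slide_grip [ 0.5008 -0.1559  0.1201] [np.float64(3.0), np.float64(2.4)]
ramekin seen 1
spice_jar [0.7398 0.0567 0.0001] [np.float64(0.4), np.float64(0.4)]
pepper_mill [ 0.7564 -0.0393 -0.0092] [np.float64(0.8), np.float64(0.6)]
nut scene [291. 290.] 0.72 179 [ 0.6048 -0.1251  0.092 ]
nut scene [302. 298.] 0.68 213 [ 0.6331 -0.1303  0.092 ]
nut scene [289. 324.] 0.66 59 [ 0.6334 -0.1913  0.092 ]
nut scene [274. 319.] 0.4 59 [ 0.6002 -0.1955  0.092 ]
```

Call:
servo_tool --commands '[[[-0.016, 0.03, 0], 0, 0], [[-0.016, 0.03, 0], 0, 0], [[-0.016, 0.03, 0], 0, 0], [[-0.015, 0.03, 0], 0, 0], [[0, 0, 0], 0, 0], [[0, 0, 0], 0, 0]]'

```text
t: 29.87
tcp_pos: [0.4972, -0.1599, 0.229]
eef_rot: [180.0, 0.1, 87.8]
force: [0.4, -1.0, -0.5]
width: 0.497
grasp_force: 0.0
```

```bash
python3 - <<'E'
from look import *
o=observe();print(o['t'],o['tcp_pos'],o['eef_rot'])
w=P('wrist');im=grab_frame('wrist');s=P('scene')
for r in spot_point('wrist','slide_grip')[:2]: print(r['position'],round(r['confidence'],2),onz(w,r['position'],.125))
for r in outline_of('wrist','slide_grip')[:2]:
    ys,xs=np.where(r['region']);print('region',xs.min(),xs.max(),ys.min(),ys.max(),r['confidence'],onz(w,((xs.min()+xs.max())/2,ys.max()-5),.144))
print(proj(w,[.5008,-.163,.144]),proj(w,[.5008,-.163,.125]))
E
```

```text
29.8667 [ 0.4972 -0.1599  0.229 ] [179.9536   0.1026  87.7911]
region 274 439 143 250 0.64 [ 0.5579 -0.1855  0.144 ]
region 175 538 126 298 0.56 [ 0.56   -0.2323  0.144 ]
[286.8343 222.2062] [286.5789 214.3924]
```

```bash
python3 - <<'E'
from look import *
w=P('wrist');im=grab_frame('wrist')
g=im.max(2)
m=((g<60)).astype(np.uint8);m[:, :230]=0;m[:,345:]=0;m[310:]=0
n,_,st,ce=cv2.connectedComponentsWithStats(m)
for i in range(1,n):
    if st[i,4]>40: print(st[i],ce[i].round(1),onz(w,ce[i],.144))
for v in range(180,262,6): print(v,g[v,255:325:3])
E
```

```text
[276 190  23  41 811] [287.  210.9] [ 0.5017 -0.1556  0.144 ]
[294 243  51   6 194] [318.1 246.2] [ 0.5262 -0.1875  0.144 ]
[230 245  52   5 190] [254.5 247.4] [ 0.4735 -0.1863  0.144 ]
[ 307  256   38   54 1280] [330.2 280.9] [ 0.5366 -0.221   0.144 ]
[230 261  14  49 660] [236.3 284.7] [ 0.4551 -0.2214  0.144 ]
180 [162 161 162 161 163 162 159 155 153 162 158 157 158 154 154 154 151 151
 151 151 142 142 139 140]
186 [161 161 161 161 161 161 164 155 156 161 158 160 161 163 153 155 154 153
 154 154 143 142 143 142]
192 [163 162 162 162 163 160 164 141   0   6   4   9   2   0 155 149 151 150
 153 150 138 138 135 139]
198 [172 164 163 164 165 113 115 154   6  11   0   3   8   4 107 154 154 155
 156 155 142 142 143 141]
204 [109  97  98  97  96  97  95 165   0  12   4   8   7   9  34  93  89  89
  92 157 139 137 136 137]
210 [112  98  97  95  97  98  96 128   7   6   8  10   9  15   8  93  94  91
  93  95  79  97 148 142]
216 [109  96  97  98  96  98 101  43  11   9  10  11  11  15   5  94  89  90
  88  90  77  76  79  79]
222 [112 111  97  99  96 116 112  67  13  11   9   9  17  11   7  91  86  86
  86  89  77  76  75  76]
228 [97 96 97 99 98 97 99 97 16 13  7 13 11  7  4 95 93 92 93 78 81 80 78 79]
234 [110 112 113 113 111 114 114  95  90 105 106 107 105  89  89  90  86  87
  87  75  77  78  78  77]
240 [114 112 114 113 113 112 112 103  96 107 107 104 100  92  94  94  94  93
  93  81  81  80  78  81]
246 [ 52  51  49  51  51  44  44  45  47  95 108 104 103  46  51  51  51  52
  53  55  53  51  51  50]
252 [101 102 103 101 101 103 103 101 102 102 103 102 103 102 102 102 100 104
 101 100 102 102  98 101]
258 [114 114 109 110 105 101  97  95  96  93  90  86  88  84  83  80  67  66
  94  95  89  89  91  92]
```

The dark blob confirms the post at (0.501, -0.163). I'm going down to grip it.

Call:
servo_tool --commands '[[[0.004, -0.003, -0.02], 0, 0], [[0, 0, -0.035], 0, 0], [[0, 0, -0.035], 0, 0], [[0, 0, -0.028], 0, 0], [[0, 0, 0], 0, 0], [[0, 0, 0], 0, -1], [[0, 0, 0], 0, -1], [[0, 0, 0], 0, -1], [[0, 0, 0], 0, -1], [[0, 0, 0], 0, -1]]' --force 70

```text
t: 30.9
tcp_pos: [0.5008, -0.1645, 0.112]
eef_rot: [-179.9, 0.1, 87.7]
force: [-8.2, 0.8, 1.7]
width: 0.202
grasp_force: 69.2
```

Call:
servo_tool --commands '[[[-0.012, 0, 0], 0, -1], [[-0.012, 0.001, 0], 0, -1], [[-0.012, 0, 0], 0, -1], [[-0.012, 0, 0], 0, -1], [[-0.012, 0.001, 0], 0, -1], [[-0.012, 0, 0], 0, -1], [[0, 0, 0], 0, -1], [[0, 0, 0], 0, -1]]'

```text
t: 31.57
tcp_pos: [0.431, -0.1629, 0.1121]
eef_rot: [179.7, 0.1, 87.7]
force: [9.4, -3.1, -15.1]
width: 0.2
grasp_force: 70.0
```

```bash
cat > pt.py <<'E'
from look import *
o=observe();print(o['t'],o['tcp_pos'],o['force'],o['width'])
for c in ('scene','side'):
    p=P(c);im=grab_frame(c);h=cv2.cvtColor(im,cv2.COLOR_RGB2HSV)
    for nm,m in (('red',(((h[...,0]<6)|(h[...,0]>174))&(h[...,1]>150)&(h[...,2]>90)).astype(np.uint8)),('brass',cv2.inRange(h,(14,120,90),(28,255,255)))):
        n,_,st,ce=cv2.connectedComponentsWithStats(m)
        for i in range(1,n):
            X=onz(p,ce[i],.079)
            if st[i,4]>3 and .36<X[0]<.56 and -.26<X[1]<-.06: print(c,nm,st[i,4],X[:2])
nuts('scene',.02,.2)
E
python3 pt.py
```

```text
31.5667 [ 0.431  -0.1629  0.1121] [  9.3874  -3.1391 -15.108 ] 0.19958351380888126
scene red 20 [ 0.4305 -0.0989]
scene red 30 [ 0.428  -0.2244]
scene brass 14 [ 0.4327 -0.1079]
scene brass 115 [ 0.4312 -0.1949]
side red 14 [ 0.4289 -0.0968]
side brass 28 [ 0.4288 -0.1974]
side brass 51 [ 0.4304 -0.128 ]
nut scene [297. 307.] 0.5 136 [ 0.6236 -0.129   0.02  ]
```

Call:
servo_tool --commands '[[[-0.002, 0, 0.001], 0, -1], [[0, 0, 0], 0, -1], [[0, 0, 0], 0, -1], [[0, 0, 0], 0, -1]]'

```text
t: 32.1
tcp_pos: [0.4286, -0.1628, 0.1121]
eef_rot: [179.8, 0.1, 87.7]
force: [9.6, -4.9, -22.7]
width: 0.202
grasp_force: 70.1
```

```bash
python3 pt.py; python3 - <<'E'
from look import *
im=grab_frame('scene');h=cv2.cvtColor(im,cv2.COLOR_RGB2HSV)
nuts('side',.02,.2)
m=cv2.inRange(h,(3,90,25),(14,255,190));m[:255]=0;m[360:]=0;m[:,:240]=0;m[:,335:]=0
n,_,st,ce=cv2.connectedComponentsWithStats(m)
s=P('scene')
for i in range(1,n):
    if st[i,4]>15: print(st[i],ce[i].round(),onz(s,ce[i],.02)[:2],onz(s,ce[i],.092)[:2])
E
```

```text
32.1 [ 0.4286 -0.1628  0.1121] [  9.5793  -4.9004 -22.7257] 0.20213836123847634
scene red 21 [ 0.4308 -0.0992]
scene red 30 [ 0.428  -0.2244]
scene brass 12 [ 0.43  -0.108]
scene brass 115 [ 0.4289 -0.1944]
side red 14 [ 0.4289 -0.0968]
side brass 27 [ 0.4263 -0.1966]
side brass 51 [ 0.4279 -0.127 ]
nut scene [252. 219.] 0.54 542 [0.4234 0.021  0.02  ]
nut scene [296. 306.] 0.51 163 [ 0.6202 -0.1282  0.02  ]
[292 302  16  14 160] [299. 309.] [ 0.6292 -0.1318] [ 0.636  -0.1538]
[314 315   5   8  17] [316. 318.] [ 0.6728 -0.133 ] [ 0.6761 -0.1549]
[277 336  11   7  24] [282. 339.] [ 0.6264 -0.2083] [ 0.6334 -0.2241]
[290 341  15  10  40] [298. 346.] [ 0.6634 -0.2045] [ 0.6674 -0.2206]
```

Call:
servo_tool --commands '[[[0, 0, -0.003], 0, -1], [[0, 0, 0], 0, -1], [[0, 0, 0], 0, -1], [[0, 0, 0], 0, -1]]'

```text
t: 32.78
tcp_pos: [0.4317, -0.163, 0.112]
eef_rot: [179.5, 0.2, 87.7]
force: [11.0, -1.4, 2.2]
width: 0.199
grasp_force: 73.4
```

```bash
python3 pt.py; python3 - <<'E'
from look import *
for c in ('scene','side','wrist'):
    p=P(c);im=grab_frame(c);h=cv2.cvtColor(im,cv2.COLOR_RGB2HSV)
    m=cv2.inRange(h,(2,80,20),(15,255,200))
    n,_,st,ce=cv2.connectedComponentsWithStats(m)
    for i in range(1,n):
        X=onz(p,ce[i],.02)
        if st[i,4]>8 and .53<X[0]<.75 and -.27<X[1]<-.06: print(c,st[i],X[:2],onz(p,ce[i],.092)[:2])
# where would nuts on hopper floor / pan project in side
print(proj(P('side'),[.62,-.166,.02]),proj(P('side'),[.62,-.166,.092]),proj(P('wrist'),[.62,-.166,.02]))
E
```

```text
32.7833 [ 0.4317 -0.163   0.112 ] [11.0471 -1.3692  2.2264] 0.19920067693382057
scene red 21 [ 0.4303 -0.0992]
scene red 30 [ 0.428  -0.2244]
scene brass 14 [ 0.4336 -0.1081]
scene brass 115 [ 0.4318 -0.1949]
side red 14 [ 0.4289 -0.0968]
side brass 28 [ 0.4294 -0.1971]
side brass 51 [ 0.4309 -0.1275]
nut scene [298. 310.] 0.58 162 [ 0.6289 -0.135   0.02  ]
scene [292 302  16  14 166] [ 0.6293 -0.1316] [ 0.6361 -0.1536]
scene [314 314   5   9  19] [ 0.673  -0.1323] [ 0.6763 -0.1542]
scene [277 329  13  14  74] [ 0.6253 -0.1999] [ 0.6324 -0.2164]
scene [290 341  15  10  46] [ 0.6636 -0.2043] [ 0.6676 -0.2204]
side [274 188  18  12  77] [ 0.6457 -0.1364] [ 0.5688 -0.0606]
wrist [507 154  34   6 149] [ 0.628  -0.1207] [ 0.5684 -0.108 ]
wrist [543 154  17   5  64] [ 0.653  -0.1214] [ 0.5857 -0.1085]
wrist [527 176  16  15  92] [ 0.6414 -0.1431] [ 0.5777 -0.1235]
wrist [547 180  13  11  58] [ 0.6599 -0.1454] [ 0.5905 -0.1251]
wrist [508 233  41  33 560] [ 0.6514 -0.2049] [ 0.5846 -0.1663]
wrist [551 245   9  16  54] [ 0.6785 -0.2092] [ 0.6033 -0.1692]
[296.8369 192.6885] [297.3889 171.1598] [503.8244 210.054 ]
```

Scene and wrist views agree only for z ≈ 0.02, so all four nuts are in the pan. Lowering the hand let the pointer creep 3 mm off the middle of the marks, so I'll pull it back.

Call:
servo_tool --commands '[[[-0.003, 0, 0], 0, -1], [[0, 0, 0], 0, -1], [[0, 0, 0], 0, -1], [[0, 0, 0], 0, -1]]'

```text
t: 33.47
tcp_pos: [0.4286, -0.1629, 0.112]
eef_rot: [179.5, 0.2, 87.7]
force: [10.3, -0.9, 1.7]
width: 0.197
grasp_force: 73.4
```

```bash
python3 pt.py
```

```text
33.4667 [ 0.4286 -0.1629  0.112 ] [10.3291 -0.9293  1.7156] 0.19651148237564825
scene red 21 [ 0.4308 -0.0992]
scene red 30 [ 0.428  -0.2244]
scene brass 13 [ 0.4303 -0.1078]
scene brass 115 [ 0.4288 -0.1944]
side red 14 [ 0.4289 -0.0968]
side brass 27 [ 0.4262 -0.1978]
side brass 51 [ 0.4276 -0.1273]
nut scene [300. 309.] 0.43 167 [ 0.6321 -0.1315  0.02  ]
```

The pointer is at the marks, the pull is steady at 10 N and the grip is holding. I'm handing in.

```bash
python3 -c "
from rig import *
print(close_job())"
```

```text
the job is handed in; nothing more can be done
None
```

The job is handed in at about 33.5 s: all four walnuts went into the hopper with the slide shut and, by the last camera measurements, are now in the pan. The scoop stands upright on the worktop. The gripper still holds the slide post, with the brass pointer within about 1 mm of the middle of the red marks.

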